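# Fetch the larva cup from behind the culture jars and weigh it

## Robot

A 6-joint arm with a two-finger parallel gripper is mounted at the origin on the work surface. World frame = base frame: x ahead of the robot, y to its left, z up, the work surface at z = 0. Lengths are in m, angles in degrees, forces in N, time in s.
With the tool pointing down it reaches from about 0.375 to 0.975 m from the base axis. Payload 3.8 kg.
Tool frame: the origin (TCP) lies at the very end of the fingers, on their centre line; the grasp point (between the pads) lies 19 mm behind it; z points along the fingers, y is the line along which they close (so a half turn about z gives the same grasp; the last joint's range is limited). The gripper opens to 85 mm and grips with 20 to 120 N. Pads are 22 mm wide; open, the fingers measure 114 mm over their backs; the gripper's body (76 mm by 85 mm) begins 54 mm behind the grasp point. The pads swing forward as they close: fully open they stand 13 mm farther back than shut.
Start: joints at [-74.937, 15.12, 91.902, -0, 72.978, -2.114], TCP at [0.199, -0.645, 0.231] pointing down, gripper open.
Joint ranges: [-150.88, 150.88], [-54.13, 125.18], [17.81, 147.31], [-75.09, 255.09], [0, 152.58], [-146.25, 146.25]. Speed limits (degrees/s): [147.25, 147.25, 180, 180, 180, 180].

## Interface

Orientations are given as [roll, pitch, yaw] about the fixed x, y, z axes, in that order (R = Rz(yaw) Ry(pitch) Rx(roll)).
In Python, from bench import read_state, snapshot, hand_in gives the robot as it stands. The module is installed in compiled form; this text tells all that it offers.
- The arm moves only by the tool arm_command, never from a script. Its argument "series" is a list that holds one entry, the list of rows, each a list of 7 numbers: the shift along the world's x, y, z in m, then the turn, a rotation vector about the world's x, y, z in rad, then the opening, from 0 (shut) to 1 (fully open). In form: [[[x, y, z, wx, wy, wz, hand], ...]]. A call has 1 to 8 rows; each row is the pose to reach, as a shift and turn from the pose commanded when the call began; what a row does not reach only later rows make up. A row lasts 1/10 s, in which the tool goes at most 50 mm and 8.59 degrees, less where a joint would pass 70% of its speed; a pose out of reach is approached as far as the arm can. A call with a gripper value outside its range is refused whole. The fingers move at their own pace and stop on an object; "grip_force" is the grip in N (left out, the last holds). Time passes only in rows, so rows that repeat a pose let the fingers close. It gives the time, the measured TCP pose, the force, the opening and the grip force at its end, in the units of the state.
- read_state(): the state, without advancing time (a new reading comes with each control period).
- snapshot(name): name is "side" or "top"; returns a dict with "frame" (480x640x3 uint8, blue, green, red), "K" (3x3 intrinsics, pixels), "eye" and "rotation" of the camera in the world. Camera axes: x right, y down, z forward; pixel columns grow to the right and rows downward; lengths in m; the calibration is good to about 2 mm. A picture is of the moment at which its call begins. There is no depth.
- hand_in(): hands the job in; it is judged then, once.
The state is a dict: "time_s": time; "joints": joint angles; "dq": joint speeds; "tau": joint torques, N m; "tcp_pos": TCP position; "tcp_rot": TCP orientation; "force": force on the tool from outside, world axes, zero at the start; "wrist_torque": the same for the moment, N m; "gripper_width": finger opening in m; "grip_force": force on a finger pad.
Only numpy, scipy, OpenCV 4.12 (cv2) and the standard library are available. Lean on these libraries where they do the work, as an engineer would, in place of code of your own. Each camera call takes 0.05 s, during which the arm holds its last target. There are 200 camera calls.

## Task

Bring out the little larva cup that stands hemmed in at the back of the wire rack: first move the jar, the bottle and the carry box off the rack so that all three stand upright on the black rubber mat, then set the cup in the middle of the scale's round plate, and only then put the jar, the bottle and the box back on the rack, each in the very place where it stood at the start, the box squared up with the rack as before. Leave the cup on the scale, keep everything upright and set it down without dropping it, and leave the feeding block, the spare lid and the brush alone.

Things in the scene. Friction and masses are not known exactly. Their poses are not given: they have to be found in the camera images.
- jar: Loose white round culture jar with a grey screw cap (shut, not to be turned), 0.25 to 0.5 kg. Body 74 mm in diameter and 80 mm high, neck 42 mm in diameter from 80 to 90 mm, cap 48 mm in diameter from 90 to 118 mm (its top). Best gripped from above by the cap. Starts upright on the rack. Origin: centre of the underside, z up along its axis.
- bottle: Loose white round culture bottle with sloping shoulders and a white cap (shut), 0.25 to 0.5 kg. Body 74 mm in diameter up to 70 mm high, narrowing as a cone to a 36 mm neck at 106 mm, cap 42 mm in diameter from 112 to 140 mm (its top). Best gripped from above by the cap. Starts upright on the rack. Origin: centre of the underside, z up along its axis.
- box: Loose clear carry box, dark filling, grey lid, blue latch at -x, 0.25 to 0.5 kg. Body 70 x 70 mm, lid 74 x 74 mm with top at 83 mm. Black handle bar along its x over the lid's middle: 60 mm long, 14 mm wide, 108 to 120 mm high, on a post at each end; grip it from above across y. Starts square with the rack; put back, a half turn does not matter. Origin: centre of the underside, z up.
- cup: Loose small round larva cup, clear with brown filling and a white lid (shut), 50 mm in diameter (lid 51 mm) and 45 mm high, about 90 g, to be gripped from above across its sides. It starts at the middle of the back of the rack, about 8 mm from the thing on its left, the thing on its right and the thing in front of it, which are taller. Origin: centre of the underside, z up.
- rack: Fixed low wire rack, 180 (x, depth) x 250 mm (y, width), its top 40 mm above its origin. Origin: centre of the footprint, on the table; x points to its back, away from the robot, where a wire rail rises 21 mm above the top. The cup stands about 40 mm behind the centre, the other three about 70 mm left, right and in front of the cup, in an order that differs.
- mat: Fixed black rubber mat, the side area, 300 mm (its x) by 140 mm (its y) and 4 mm thick; room for three things in a row along its x, 90 mm apart. Origin: centre of its underside, on the table.
- scale: Fixed white table scale, 190 mm (its x) by 150 mm (its y), 24 mm high, with a display on the side nearest the robot and a raised round steel weighing plate of 116 mm diameter, which does not give. Origin: straight below the centre of the plate, on the table; the plate's upper face is 35 mm above it.
- feeder: Bystander: loose dark wooden feeding block with two yellow feed cups, 60 x 90 x 30 mm. Origin: centre of the underside.
- spare_lid: Bystander: loose black spare lid, a disc of 80 mm diameter and 16 mm high. Origin: centre of the underside.
- brush: Bystander: loose brush lying on the table. Origin: under its middle.
Not all that is in view belongs to the job. Leave any purple or red look-alike of the cup alone.

How it is judged:
By the outcome, as a careful person would: the job done as asked, in the order asked, and still so for the second after the job is handed in, with the robot touching nothing.
It also fails if it takes over 144 s, if anything falls off the work surface, if the arm or the gripper's body presses on something with over 40 N, if the wrist force passes 120 N, or if a joint passes its speed limit or range.

## Working session

There is one attempt and no reset: what is moved stays moved. The work goes in short steps, Python scripts to look and compute and a tool call to move; the robot and the scene stay as the last step left them, time stands still between calls to the robot, and variables do not carry over. Pictures are saved under pics/ and viewed, at most 14 in all, crops included, and the job is handed in when it is done.

Besides the shell and the picture viewer there is one more tool, called after "Call:" as name([rows], argument=value, ...), one row to a line, values as JSON. arm_command: Moves the arm, as the interface text tells. Its arguments: {"type":"object","properties":{"series":{"type":"array","items":{"type":"array","items":{"type":"array","items":{"type":"number"}}}},"grip_force":{"type":"number"}},"required":["series"]}

```bash
mkdir -p pics; cat > h.py <<'E'
import numpy as np, cv2
from bench import read_state, snapshot, hand_in
def snap(name,fn=None):
    s=snapshot(name)
    if fn: cv2.imwrite('pics/'+fn,s['frame'])
    return s
def ray(s,u,v):
    K=np.array(s['K']);R=np.array(s['rotation']);d=R@np.linalg.inv(K)@np.array([u,v,1.]);return np.array(s['eye']),d
def onz(s,u,v,z):
    e,d=ray(s,u,v);return e+d*(z-e[2])/d[2]
def proj(s,p):
    K=np.array(s['K']);R=np.array(s['rotation']);c=K@(R.T@(np.array(p)-np.array(s['eye'])));return c[:2]/c[2]
E
python3 - <<'E'
from h import *
for n in('top','side'):
    s=snap(n,n+'0.png'); print(n,s['K'],s['eye'],s['rotation'])
print(read_state())
E
```

```text
top [[444.3522427    0.         318.94041568]
 [  0.         444.3522427  244.29026073]
 [  0.           0.           1.        ]] [0.4165407  0.06722709 1.04749339] [-1.67716458e+02 -9.13066017e-02 -9.43023200e+01]
side [[435.63777996   0.         322.68819984]
 [  0.         435.63777996 242.95045917]
 [  0.           0.           1.        ]] [0.52314689 0.84509869 0.84916428] [-134.44201533   -1.07427138 -172.53574904]
{'time_s': 0.1, 'joints': array([-7.49382048e+01,  1.51651528e+01,  9.19735703e+01, -6.38415448e-04,
        7.29783121e+01, -2.11456224e+00]), 'dq': array([ 0.01268659, -0.12638722, -0.1468473 ,  0.08634409,  0.09452368,
       -0.11618559]), 'tau': array([-7.49885999e-05, -5.16706288e+01, -3.68591845e+01,  9.00656403e-06,
        6.35407152e-03, -1.75426504e-05]), 'tcp_pos': array([ 0.1991546 , -0.64425512,  0.23008155]), 'tcp_rot': array([-1.79883022e+02, -3.70867552e-03,  1.71765411e+01]), 'force': array([ 0.32026848, -0.32858166, -0.01738711]), 'wrist_torque': array([-0.02822804, -0.0489913 ,  0.00718114]), 'grip_force': 0.0, 'gripper_width': 0.08546339763612629}
```

Rotation is given as roll, pitch, yaw.

View pics/top0.png

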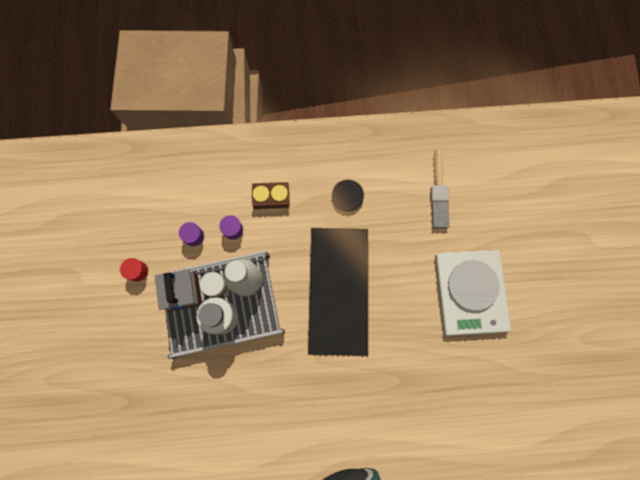

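View pics/side0.png

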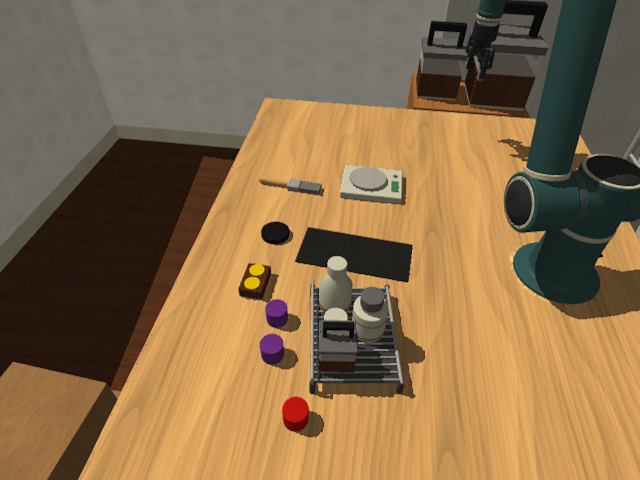

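Top view: box at left (178,290), bottle right (238,272), jar front (213,315), white-lidded cup between them (213,284); look-alikes are purple (191,234), (231,227) and red (133,270), so the white-lidded one on the rack fits. Now enlarged crops to confirm and measure.

```bash
sed -i "s/R=np.array(s\['rotation'\])/R=Rm(s)/g" h.py; cat >> h.py <<'E'
from scipy.spatial.transform import Rotation as Ro
def Rm(s): return Ro.from_euler('xyz',s['rotation'],degrees=True).as_matrix()
E
python3 - <<'E'
from h import *
t=cv2.imread('pics/top0.png'); cv2.imwrite('pics/c1.png',cv2.resize(t[245:365,145:295],None,fx=5,fy=5,interpolation=cv2.INTER_CUBIC))
t=cv2.imread('pics/side0.png'); cv2.imwrite('pics/c2.png',cv2.resize(t[250:400,290:430],None,fx=4,fy=4,interpolation=cv2.INTER_CUBIC))
s=snap('top'); f=s['frame']; hsv=cv2.cvtColor(f,cv2.COLOR_BGR2HSV)
print('eulercheck',Rm(s)[:,2])
# mat
m=(f.max(2)<45).astype(np.uint8); m[:, :295]=0; m[:,385:]=0; m[:220]=0;m[365:]=0
c=max(cv2.findContours(m,0,2)[0],key=cv2.contourArea); r=cv2.minAreaRect(c); print('mat',r,onz(s,*r[0],.004),[onz(s,*p,.004)[:2].round(3) for p in cv2.boxPoints(r)])
# plate
g=cv2.medianBlur(f[:,:,1],3)[240:345,430:515]
C=cv2.HoughCircles(g,cv2.HOUGH_GRADIENT,1.,20,param1=80,param2=12,minRadius=21,maxRadius=30)
for x,y,rr in C[0][:3]: print('plate',x+430,y+240,rr,onz(s,x+430,y+240,.035))
E
```

```text
eulercheck [ 0.2120334  -0.01751302 -0.97710549]
mat ((314.3556823730469, 331.67523193359375), (10.67080020904541, 42.910240173339844), 2.602562189102173) [0.4382399 0.0745231 0.004    ] [array([0.392, 0.092]), array([0.488, 0.081]), array([0.485, 0.056]), array([0.389, 0.068])]
plate 472.5 285.5 25.7 [ 0.51384156 -0.29390674  0.035     ]
```

View pics/c1.png

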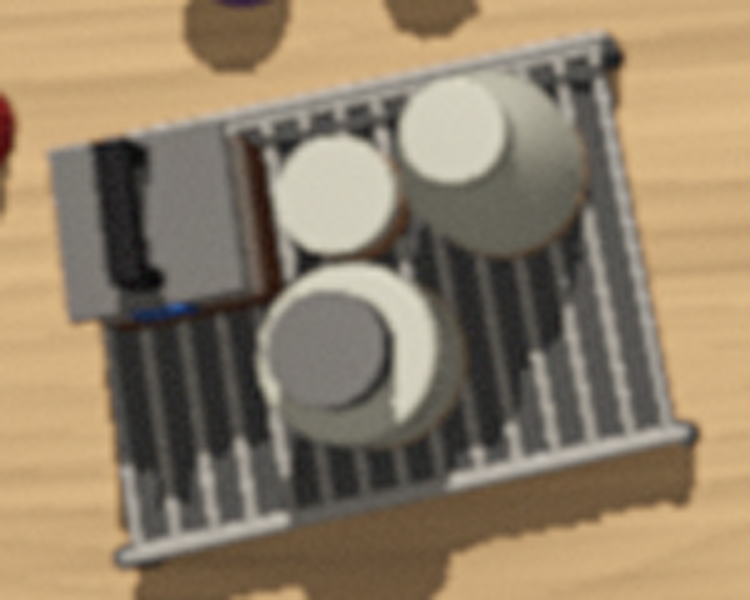

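View pics/c2.png

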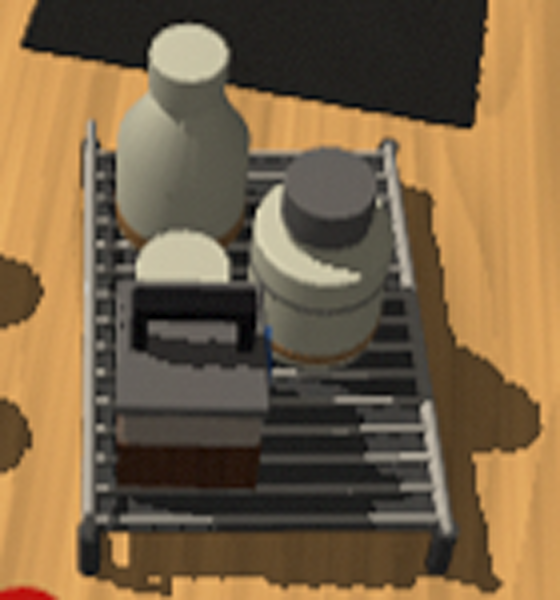

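Crops confirm it: cup's white lid at top-crop (337,195), wedged between box (left), bottle (right), jar (front). Now positions.

```bash
cat >> h.py <<'E'
def tri(s1,p1,s2,p2):
    e1,d1=ray(s1,*p1);e2,d2=ray(s2,*p2)
    x=np.linalg.lstsq(np.c_[d1,-d2],e2-e1,rcond=None)[0];a=e1+d1*x[0];b=e2+d2*x[1];return (a+b)/2,np.linalg.norm(a-b)
E
python3 - <<'E'
from h import *
T=snap('top');S=snap('side')
t=lambda x,y:(145+(x-2)/5,245+(y-2)/5); d=lambda x,y:(290+(x-1.5)/4,250+(y-1.5)/4)
for n,a,b,z in(('jar',(328,350),(330,183),.158),('bottle',(453,130),(190,53),.18),('cup',(337,195),(183,262),.085)):
    print(n,onz(T,*t(*a),z).round(4),onz(S,*d(*b),z).round(4),tri(T,t(*a),S,d(*b)))
print('handle',onz(T,*t(125,214),.16).round(4),onz(S,*d(195,303),.16).round(4))
L=[onz(T,*t(*p),.123)[:2] for p in((50,152),(224,122),(252,295),(75,322))]
print('lid',np.round(L,4),np.mean(L,0)); 
for a,b in((0,1),(3,2),(3,0),(2,1)): print(np.degrees(np.arctan2(*(L[b]-L[a])[::-1])))
L=[onz(S,*d(*p),.123)[:2] for p in((117,410),(270,408),(262,290),(117,283))];print('sidelid',np.round(L,4),np.mean(L,0))
R=[onz(T,*t(*p),z) for p,z in(((127,557),.04),((685,432),.04),((612,45),.061))];print('rack',np.round(R,4),np.degrees(np.arctan2(*(R[1]-R[0])[:2][::-1])),np.degrees(np.arctan2(*(R[2]-R[1])[:2][::-1])),np.linalg.norm(R[1]-R[0]),(R[0]+R[2])/2)
M=[onz(T,*p,.004)[:2] for p in((311.5,228),(368,229.5),(369,355.5),(308.5,354))];print('mat',np.round(M,4),np.mean(M,0))
print('plate side',onz(S,368,179,.035))
M=[onz(S,*p,.004)[:2] for p in((308,230),(413,248),(411,279),(296,257))];print('matS',np.round(M,4),np.mean(M,0))
E
```

```text
jar [0.4836 0.2766 0.158 ] [0.4832 0.2799 0.158 ] (array([0.48341462, 0.27738455, 0.1550394 ]), np.float64(0.0007940020153966128))
bottle [0.5642 0.2203 0.18  ] [0.5616 0.2215 0.18  ] (array([0.56297149, 0.22055112, 0.179322  ]), np.float64(0.0026059292908386703))
cup [0.5555 0.2884 0.085 ] [0.5545 0.2857 0.085 ] (array([0.55477008, 0.28774593, 0.08790707]), np.float64(0.0007092018096035592))
handle [0.5434 0.3559 0.16  ] [0.5432 0.3634 0.16  ]
lid [[0.5772 0.3992]
 [0.5845 0.3263]
 [0.5111 0.3157]
 [0.5055 0.3887]] [0.54456092 0.35745431]
-84.28792140834175
-85.58764849071125
8.346267749009955
8.213806789568853
sidelid [[0.5746 0.4032]
 [0.5027 0.3919]
 [0.5117 0.3249]
 [0.5845 0.3311]] [0.54339305 0.36279621]
rack [[0.4089 0.3946 0.04  ]
 [0.4444 0.1469 0.04  ]
 [0.6179 0.1683 0.061 ]] -81.84843835508052 7.042895002968232 0.2502888797030853 [0.51341837 0.28145393 0.0505    ]
mat [[ 0.6846  0.0635]
 [ 0.6707 -0.0727]
 [ 0.3757 -0.0458]
 [ 0.3894  0.0915]] [0.53010154 0.00911406]
plate side [ 0.51206008 -0.28667466  0.035     ]
matS [[ 0.6678 -0.0577]
 [ 0.3708 -0.0289]
 [ 0.3778  0.0858]
 [ 0.6831  0.0523]] [0.52488216 0.01286162]
```

Call:
arm_command([
  [[0.01, 0.015, 0.01, 0, 0, -0.02, 1], [0.03, 0.045, 0.03, 0, 0, -0.04, 1], [0.055, 0.08, 0.05, 0, 0, -0.06, 1], [0.08, 0.12, 0.07, 0, 0, -0.08, 1], [0.105, 0.16, 0.07, 0, 0, -0.1, 1], [0.13, 0.2, 0.07, 0, 0, -0.12, 1], [0.155, 0.235, 0.07, 0, 0, -0.14, 1], [0.18, 0.26, 0.07, 0, 0, -0.157, 1]],
])

```text
time_s: 1.05
tcp_pos: [0.38, -0.3825, 0.3016]
tcp_rot: [180.0, -0.0, 8.2]
force: [-0.1, -0.2, -0.4]
gripper_width: 0.085
grip_force: 0.0
```

Call:
arm_command([
  [[0.012, 0.036, 0, 0, 0, 0, 1], [0.024, 0.074, 0, 0, 0, 0, 1], [0.036, 0.112, 0, 0, 0, 0, 1], [0.05, 0.15, 0, 0, 0, 0, 1], [0.062, 0.188, 0, 0, 0, 0, 1], [0.074, 0.226, 0, 0, 0, 0, 1], [0.088, 0.264, 0, 0, 0, 0, 1], [0.1, 0.3, 0, 0, 0, 0, 1]],
])

```text
time_s: 1.85
tcp_pos: [0.4796, -0.0831, 0.3014]
tcp_rot: [180.0, -0.0, 8.2]
force: [0.2, -0.4, 0.7]
gripper_width: 0.0856
grip_force: 0.0
```

Call:
arm_command([
  [[0, 0.046, 0, 0, 0, 0, 1], [0.001, 0.094, 0, 0, 0, 0, 1], [0.001, 0.142, 0, 0, 0, 0, 1], [0.002, 0.19, 0, 0, 0, 0, 1], [0.003, 0.238, 0, 0, 0, 0, 1], [0.004, 0.286, 0, 0, 0, 0, 1], [0.005, 0.33, 0, 0, 0, 0, 1], [0.005, 0.36, 0, 0, 0, 0, 1]],
])

```text
time_s: 2.65
tcp_pos: [0.4838, 0.278, 0.3012]
tcp_rot: [-180.0, -0.0, 8.3]
force: [-0.4, 0.1, -0.4]
gripper_width: 0.0855
grip_force: 0.0
```

Call:
arm_command([
  [[0, 0, -0.03, 0, 0, 0, 1], [0, 0, -0.065, 0, 0, 0, 1], [0, 0, -0.1, 0, 0, 0, 1], [0, 0, -0.13, 0, 0, 0, 1], [0, 0, -0.15, 0, 0, 0, 1], [0, 0, -0.165, 0, 0, 0, 1], [0, 0, -0.173, 0, 0, 0, 1], [0, 0, -0.173, 0, 0, 0, 1]],
])

```text
time_s: 3.45
tcp_pos: [0.4839, 0.2748, 0.1274]
tcp_rot: [180.0, 0.1, 8.2]
force: [-0.5, -0.2, -0.5]
gripper_width: 0.0852
grip_force: 0.0
```

```bash
python3 - <<'E'
from h import *
T=snap('top');S=snap('side')
a=cv2.resize(T['frame'][245:365,145:295],None,fx=2.67,fy=2.67*1,interpolation=2)
b=cv2.resize(S['frame'][250:400,290:430],None,fx=2.13*1,fy=2.13,interpolation=2)
h=min(a.shape[0],b.shape[0]);cv2.imwrite('pics/g1.png',np.hstack([a[:h],b[:h]]))
print(read_state()['tcp_pos'],read_state()['force'])
E
```

```text
[0.48513731 0.27547576 0.1293319 ] [-0.36709314  0.12059389  0.65893464]
```

View pics/g1.png

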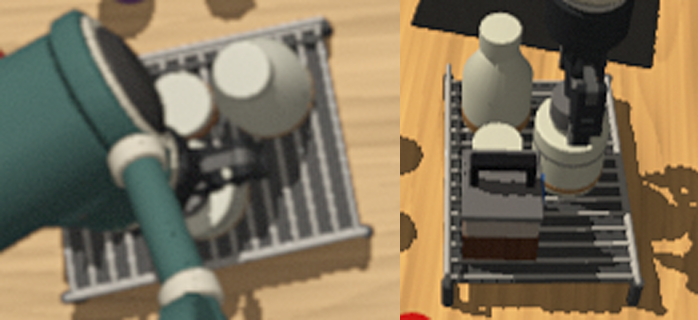

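Side crop (582,110): the fingers straddle the jar's grey cap, clear of the bottle and box. Close on it.

Call:
arm_command([
  [[0, 0.002, 0, 0, 0, 0, 1], [0, 0.002, 0, 0, 0, 0, 0.5], [0, 0.002, 0, 0, 0, 0, 0.3], [0, 0.002, 0, 0, 0, 0, 0.2], [0, 0.002, 0, 0, 0, 0, 0.2], [0, 0.002, 0, 0, 0, 0, 0.2], [0, 0.002, 0, 0, 0, 0, 0.2], [0, 0.002, 0, 0, 0, 0, 0.2]],
], grip_force=50)

```text
time_s: 4.35
tcp_pos: [0.4848, 0.2775, 0.1291]
tcp_rot: [-180.0, -0.1, 8.2]
force: [-0.7, 1.3, 5.3]
gripper_width: 0.0467
grip_force: 51.5
```

Call:
arm_command([
  [[0, 0, 0.005, 0, 0, 0, 0.2], [0, 0, 0.015, 0, 0, 0, 0.2], [0, 0, 0.03, 0, 0, 0, 0.2], [0, 0, 0.055, 0, 0, 0, 0.2], [0, 0, 0.085, 0, 0, 0, 0.2], [0, 0, 0.115, 0, 0, 0, 0.2], [0, 0, 0.14, 0, 0, 0, 0.2], [0, 0, 0.15, 0, 0, 0, 0.2]],
])

```text
time_s: 5.15
tcp_pos: [0.4858, 0.2778, 0.2826]
tcp_rot: [-179.9, -0.3, 8.2]
force: [1.4, 1.0, -3.2]
gripper_width: 0.0467
grip_force: 52.1
```

Call:
arm_command([
  [[0.001, -0.01, 0, 0, 0, 0, 0.2], [0.005, -0.035, 0, 0, 0, 0, 0.2], [0.012, -0.075, 0, 0, 0, 0, 0.2], [0.02, -0.12, 0, 0, 0, 0, 0.2], [0.028, -0.165, 0, 0, 0, 0, 0.2], [0.036, -0.21, 0, 0, 0, 0, 0.2], [0.042, -0.247, 0, 0, 0, 0, 0.2], [0.045, -0.267, 0, 0, 0, 0, 0.2]],
])

```text
time_s: 5.95
tcp_pos: [0.528, 0.0064, 0.2759]
tcp_rot: [179.9, 0.2, 8.0]
force: [-0.3, 0.6, -3.9]
gripper_width: 0.0467
grip_force: 52.6
```

Call:
arm_command([
  [[0, 0, -0.02, 0, 0, 0, 0.2], [0, 0, -0.055, 0, 0, 0, 0.2], [0, 0, -0.095, 0, 0, 0, 0.2], [0, 0, -0.13, 0, 0, 0, 0.2], [0, 0, -0.158, 0, 0, 0, 0.2], [0, 0, -0.172, 0, 0, 0, 0.2], [0, 0, -0.179, 0, 0, 0, 0.2], [0, 0, -0.182, 0, 0, 0, 0.2]],
])

```text
time_s: 6.75
tcp_pos: [0.529, 0.0099, 0.0958]
tcp_rot: [-180.0, 0.1, 8.2]
force: [0.1, -0.6, -3.3]
gripper_width: 0.0465
grip_force: 52.5
```

Call:
arm_command([
  [[0, 0, -0.001, 0, 0, 0, 0.2], [0, 0, -0.002, 0, 0, 0, 0.2], [0, 0, -0.003, 0, 0, 0, 0.2], [0, 0, -0.004, 0, 0, 0, 0.2], [0, 0, -0.004, 0, 0, 0, 0.2]],
])

```text
time_s: 7.25
tcp_pos: [0.5301, 0.0102, 0.0932]
tcp_rot: [180.0, -0.1, 8.2]
force: [0.3, 0.3, -0.9]
gripper_width: 0.0469
grip_force: 52.8
```

Call:
arm_command([
  [[0, 0, -0.001, 0, 0, 0, 0.2], [0, 0, -0.001, 0, 0, 0, 0.5], [0, 0, -0.001, 0, 0, 0, 0.65], [0, 0, -0.001, 0, 0, 0, 0.85], [0, 0, -0.001, 0, 0, 0, 1], [0, 0, -0.001, 0, 0, 0, 1], [0, 0, 0.01, 0, 0, 0, 1], [0, 0, 0.03, 0, 0, 0, 1]],
])

```text
time_s: 8.05
tcp_pos: [0.5278, 0.0101, 0.1213]
tcp_rot: [-180.0, 0.2, 8.2]
force: [0.3, -0.3, 0.2]
gripper_width: 0.0852
grip_force: 0.0
```

Call:
arm_command([
  [[0, 0, 0.03, 0, 0, 0, 1], [0, 0, 0.07, 0, 0, 0, 1], [0, 0, 0.11, 0, 0, 0, 1], [0, 0, 0.148, 0, 0, 0, 1], [0, 0, 0.158, 0, 0, 0, 1]],
])

```text
time_s: 8.55
tcp_pos: [0.5321, 0.01, 0.287]
tcp_rot: [179.9, -0.6, 8.2]
force: [1.0, 0.2, 0.7]
gripper_width: 0.0854
grip_force: 0.0
```

```bash
python3 - <<'E'
from h import *
T=snap('top','t2.png');S=snap('side','s2.png')
print(read_state()['tcp_pos'])
cv2.imwrite('pics/g2.png',np.hstack([T['frame'][200:400,140:420],S['frame'][210:410,250:450]]))
E
```

```text
[0.53084786 0.01007999 0.28352722]
```

View pics/g2.png

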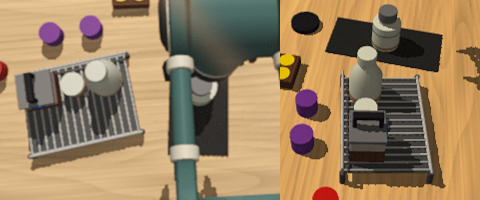

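Jar stands upright mid-mat (side crop 386,30); bottle, box and cup are undisturbed. Next the bottle.

Call:
arm_command([
  [[0.004, 0.025, 0, 0, 0, 0, 1], [0.011, 0.07, 0, 0, 0, 0, 1], [0.019, 0.117, 0, 0, 0, 0, 1], [0.026, 0.163, 0, 0, 0, 0, 1], [0.031, 0.195, 0, 0, 0, 0, 1], [0.034, 0.21, 0, 0, 0, 0, 1], [0.034, 0.21, -0.02, 0, 0, 0, 1], [0.034, 0.21, -0.04, 0, 0, 0, 1]],
])

```text
time_s: 9.45
tcp_pos: [0.563, 0.2201, 0.2386]
tcp_rot: [180.0, 0.1, 8.2]
force: [0.0, 0.7, -0.7]
gripper_width: 0.0853
grip_force: 0.0
```

Call:
arm_command([
  [[0, 0, -0.03, 0, 0, 0, 1], [0, 0, -0.06, 0, 0, 0, 1], [0, 0, -0.08, 0, 0, 0, 1], [0, 0, -0.09, 0, 0, 0, 1], [0, 0, -0.092, 0, 0, 0, 1], [0, 0, -0.092, 0, 0, 0, 1]],
])

```text
time_s: 10.05
tcp_pos: [0.5634, 0.2198, 0.1482]
tcp_rot: [180.0, 0.0, 8.2]
force: [0.1, -0.1, 0.5]
gripper_width: 0.0849
grip_force: 0.0
```

Call:
arm_command([
  [[0, 0, 0, 0, 0, 0, 0.6], [0, 0, 0, 0, 0, 0, 0.4], [0, 0, 0, 0, 0, 0, 0.2], [0, 0, 0, 0, 0, 0, 0.2], [0, 0, 0, 0, 0, 0, 0.2], [0, 0, 0, 0, 0, 0, 0.2], [0, 0, 0, 0, 0, 0, 0.2], [0, 0, 0, 0, 0, 0, 0.2]],
])

```text
time_s: 10.85
tcp_pos: [0.5644, 0.2206, 0.1497]
tcp_rot: [-180.0, -0.2, 8.2]
force: [-0.0, 0.3, 7.2]
gripper_width: 0.0409
grip_force: 51.5
```

Call:
arm_command([
  [[0, 0, 0.005, 0, 0, 0, 0.2], [0, 0, 0.015, 0, 0, 0, 0.2], [0, 0, 0.03, 0, 0, 0, 0.2], [0, 0, 0.055, 0, 0, 0, 0.2], [0, 0, 0.085, 0, 0, 0, 0.2], [0, 0, 0.115, 0, 0, 0, 0.2], [0, 0, 0.135, 0, 0, 0, 0.2], [0, 0, 0.14, 0, 0, 0, 0.2]],
])

```text
time_s: 11.65
tcp_pos: [0.5649, 0.2206, 0.2928]
tcp_rot: [-179.9, -0.4, 8.2]
force: [-0.3, -0.2, -3.3]
gripper_width: 0.0405
grip_force: 51.0
```

Call:
arm_command([
  [[0.002, -0.008, 0, 0, 0, 0, 0.2], [0.007, -0.028, 0, 0, 0, 0, 0.2], [0.016, -0.06, 0, 0, 0, 0, 0.2], [0.026, -0.1, 0, 0, 0, 0, 0.2], [0.036, -0.14, 0, 0, 0, 0, 0.2], [0.046, -0.18, 0, 0, 0, 0, 0.2], [0.053, -0.206, 0, 0, 0, 0, 0.2], [0.056, -0.219, 0, 0, 0, 0, 0.2]],
])

```text
time_s: 12.45
tcp_pos: [0.6185, -0.0021, 0.2857]
tcp_rot: [180.0, 0.2, 8.0]
force: [-0.5, 0.3, -2.6]
gripper_width: 0.0407
grip_force: 51.4
```

Call:
arm_command([
  [[0, 0, -0.02, 0, 0, 0, 0.2], [0, 0, -0.055, 0, 0, 0, 0.2], [0, 0, -0.095, 0, 0, 0, 0.2], [0, 0, -0.125, 0, 0, 0, 0.2], [0, 0, -0.15, 0, 0, 0, 0.2], [0, 0, -0.163, 0, 0, 0, 0.2], [0, 0, -0.17, 0, 0, 0, 0.2], [0, 0, -0.173, 0, 0, 0, 0.2]],
])

```text
time_s: 13.25
tcp_pos: [0.6192, 0.0013, 0.1148]
tcp_rot: [-180.0, 0.0, 8.2]
force: [0.3, 0.5, -4.3]
gripper_width: 0.0404
grip_force: 51.4
```

Call:
arm_command([
  [[0, 0, -0.001, 0, 0, 0, 0.2], [0, 0, -0.002, 0, 0, 0, 0.2], [0, 0, -0.003, 0, 0, 0, 0.2], [0, 0, -0.004, 0, 0, 0, 0.2], [0, 0, -0.004, 0, 0, 0, 0.2]],
])

```text
time_s: 13.75
tcp_pos: [0.6206, 0.0011, 0.1137]
tcp_rot: [180.0, -0.2, 8.2]
force: [-2.6, 0.5, 5.3]
gripper_width: 0.0406
grip_force: 52.3
```

Call:
arm_command([
  [[0, 0, 0, 0, 0, 0, 0.5], [0, 0, 0, 0, 0, 0, 0.65], [0, 0, 0, 0, 0, 0, 0.85], [0, 0, 0, 0, 0, 0, 1], [0, 0, 0, 0, 0, 0, 1], [0, 0, 0.015, 0, 0, 0, 1], [0, 0, 0.04, 0, 0, 0, 1], [0, 0, 0.08, 0, 0, 0, 1]],
])

```text
time_s: 14.55
tcp_pos: [0.6173, 0.0012, 0.1901]
tcp_rot: [-179.9, 0.3, 8.2]
force: [0.9, 0.0, -0.3]
gripper_width: 0.085
grip_force: 0.0
```

Call:
arm_command([
  [[0, 0, 0.04, 0, 0, 0, 1], [-0.004, 0.02, 0.07, 0, 0, 0, 1], [-0.012, 0.058, 0.08, 0, 0, 0, 1], [-0.022, 0.105, 0.08, 0, 0, 0, 1], [-0.032, 0.152, 0.08, 0, 0, 0, 1], [-0.042, 0.2, 0.08, 0, 0, 0, 1], [-0.052, 0.248, 0.08, 0, 0, 0, 1], [-0.062, 0.295, 0.08, 0, 0, 0, 1]],
])

```text
time_s: 15.35
tcp_pos: [0.5568, 0.2981, 0.2729]
tcp_rot: [-180.0, -0.1, 8.2]
force: [0.1, 0.3, -1.1]
gripper_width: 0.0854
grip_force: 0.0
```

Call:
arm_command([
  [[-0.008, 0.04, 0, 0, 0, 0, 1], [-0.012, 0.058, 0, 0, 0, 0, 1], [-0.013, 0.063, 0, 0, 0, 0, 1], [-0.013, 0.063, -0.02, 0, 0, 0, 1], [-0.013, 0.063, -0.05, 0, 0, 0, 1], [-0.013, 0.063, -0.065, 0, 0, 0, 1], [-0.013, 0.063, -0.07, 0, 0, 0, 1], [-0.013, 0.063, -0.07, 0, 0, 0, 1]],
])

```text
time_s: 16.15
tcp_pos: [0.5444, 0.3579, 0.2007]
tcp_rot: [179.9, 0.1, 8.1]
force: [-0.9, -0.3, -0.8]
gripper_width: 0.0854
grip_force: 0.0
```

```bash
python3 - <<'E'
from h import *
T=snap('top','t3.png');S=snap('side','s3.png')
print(read_state()['tcp_pos'])
cv2.imwrite('pics/g3.png',np.hstack([cv2.resize(T['frame'][220:370,140:380],None,fx=1.5,fy=1.5),cv2.resize(S['frame'][215:385,280:440],(300,225))]))
E
```

```text
[0.54531779 0.35899954 0.20272498]
```

View pics/g3.png

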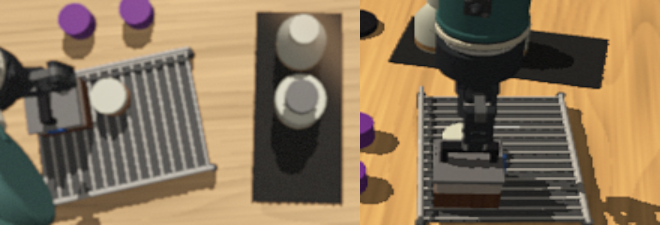

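Jar (303,97) and bottle (300,45) stand on the mat; the gripper is centred over the box handle. Descend and grip.

Call:
arm_command([
  [[0, 0, -0.02, 0, 0, 0, 1], [0, 0, -0.045, 0, 0, 0, 1], [0, 0, -0.06, 0, 0, 0, 0.8], [0, 0, -0.063, 0, 0, 0, 0.5], [0, 0, -0.063, 0, 0, 0, 0.3], [0, 0, -0.063, 0, 0, 0, 0.2], [0, 0, -0.063, 0, 0, 0, 0.1], [0, 0, -0.063, 0, 0, 0, 0]],
])

```text
time_s: 17.05
tcp_pos: [0.5454, 0.3599, 0.1401]
tcp_rot: [-179.9, -0.2, 8.2]
force: [-0.0, 0.7, 2.2]
gripper_width: 0.0129
grip_force: 49.6
```

Call:
arm_command([
  [[0, 0, 0, 0, 0, 0, 0], [0, 0, 0, 0, 0, 0, 0], [0, 0, 0, 0, 0, 0, 0], [0, 0, 0, 0, 0, 0, 0]],
])

```text
time_s: 17.45
tcp_pos: [0.5454, 0.3599, 0.1401]
tcp_rot: [-179.9, -0.2, 8.2]
force: [-0.3, 0.5, 6.4]
gripper_width: 0.0131
grip_force: 49.9
```

Call:
arm_command([
  [[0, 0, 0.004, 0, 0, 0, 0], [0, 0, 0.012, 0, 0, 0, 0], [0, 0, 0.03, 0, 0, 0, 0], [0, 0, 0.055, 0, 0, 0, 0], [0, 0, 0.085, 0, 0, 0, 0], [0, 0, 0.108, 0, 0, 0, 0], [0, 0, 0.117, 0, 0, 0, 0], [0, 0, 0.12, 0, 0, 0, 0]],
])

```text
time_s: 18.25
tcp_pos: [0.5445, 0.3591, 0.259]
tcp_rot: [-180.0, -0.0, 8.2]
force: [-0.0, 0.4, -4.9]
gripper_width: 0.0129
grip_force: 48.9
```

Call:
arm_command([
  [[-0.002, -0.006, 0, 0, 0, 0, 0], [-0.007, -0.022, 0, 0, 0, 0, 0], [-0.015, -0.048, 0, 0, 0, 0, 0], [-0.025, -0.082, 0, 0, 0, 0, 0], [-0.037, -0.12, 0, 0, 0, 0, 0], [-0.049, -0.158, 0, 0, 0, 0, 0], [-0.061, -0.196, 0, 0, 0, 0, 0], [-0.072, -0.234, 0, 0, 0, 0, 0]],
])

```text
time_s: 19.05
tcp_pos: [0.4697, 0.1225, 0.2563]
tcp_rot: [179.9, 0.2, 8.2]
force: [0.1, -1.6, -4.6]
gripper_width: 0.0127
grip_force: 48.8
```

Call:
arm_command([
  [[-0.011, -0.036, 0, 0, 0, 0, 0], [-0.02, -0.066, 0, 0, 0, 0, 0], [-0.027, -0.088, 0, 0, 0, 0, 0], [-0.031, -0.1, 0, 0, 0, 0, 0], [-0.033, -0.106, -0.01, 0, 0, 0, 0], [-0.033, -0.106, -0.035, 0, 0, 0, 0], [-0.033, -0.106, -0.07, 0, 0, 0, 0], [-0.033, -0.106, -0.1, 0, 0, 0, 0]],
])

```text
time_s: 19.85
tcp_pos: [0.4385, 0.0196, 0.1559]
tcp_rot: [-180.0, 0.1, 8.2]
force: [0.6, -0.3, -5.6]
gripper_width: 0.0128
grip_force: 48.8
```

Call:
arm_command([
  [[0, 0, -0.025, 0, 0, 0, 0], [0, 0, -0.041, 0, 0, 0, 0], [0, 0, -0.049, 0, 0, 0, 0], [0, 0, -0.053, 0, 0, 0, 0], [0, 0, -0.054, 0, 0, 0, 0], [0, 0, -0.055, 0, 0, 0, 0], [0, 0, -0.056, 0, 0, 0, 0], [0, 0, -0.056, 0, 0, 0, 0]],
])

```text
time_s: 20.65
tcp_pos: [0.4406, 0.0192, 0.1041]
tcp_rot: [180.0, -0.1, 8.2]
force: [-4.1, 0.4, 6.0]
gripper_width: 0.0129
grip_force: 50.2
```

Call:
arm_command([
  [[0, 0, 0, 0, 0, 0, 0.2], [0, 0, 0, 0, 0, 0, 0.4], [0, 0, 0, 0, 0, 0, 0.7], [0, 0, 0, 0, 0, 0, 1], [0, 0, 0, 0, 0, 0, 1], [0, 0, 0.015, 0, 0, 0, 1], [0, 0, 0.045, 0, 0, 0, 1], [0, 0, 0.09, 0, 0, 0, 1]],
])

```text
time_s: 21.45
tcp_pos: [0.4368, 0.0191, 0.1904]
tcp_rot: [-179.9, 0.4, 8.2]
force: [1.3, -0.3, -0.5]
gripper_width: 0.0851
grip_force: 0.0
```

Call:
arm_command([
  [[0.004, 0.01, 0.03, 0, 0, 0, 1], [0.014, 0.032, 0.03, 0, 0, 0, 1], [0.03, 0.07, 0.03, 0, 0, 0, 1], [0.049, 0.112, 0.03, 0, 0, 0, 1], [0.067, 0.155, 0.03, 0, 0, 0, 1], [0.085, 0.197, 0.03, 0, 0, 0, 1], [0.102, 0.237, 0.03, 0, 0, 0, 1], [0.116, 0.268, 0.03, 0, 0, 0, 1]],
])

```text
time_s: 22.25
tcp_pos: [0.5559, 0.2896, 0.2218]
tcp_rot: [-180.0, 0.0, 8.2]
force: [-0.2, -0.9, 0.5]
gripper_width: 0.0855
grip_force: 0.0
```

```bash
python3 - <<'E'
from h import *
T=snap('top','t4.png');S=snap('side','s4.png')
print(read_state()['tcp_pos'])
cv2.imwrite('pics/g4.png',np.hstack([cv2.resize(T['frame'][220:370,140:380],None,fx=1.5,fy=1.5),cv2.resize(S['frame'][215:385,280:440],(300,225))]))
E
```

```text
[0.55644054 0.2909646  0.22154155]
```

View pics/g4.png

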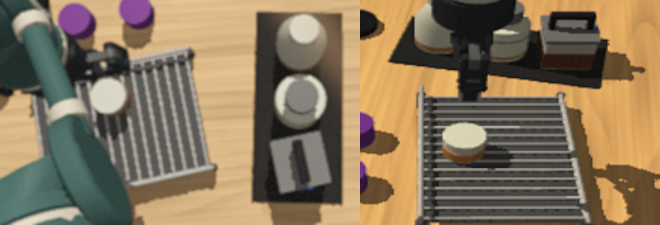

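Box, jar and bottle now stand on the mat (crop 300,160 / 300,97 / 300,45); the white-lidded cup is alone on the rack. Grip it.

Call:
arm_command([
  [[0, 0, -0.02, 0, 0, 0, 1], [0, 0, -0.05, 0, 0, 0, 1], [0, 0, -0.09, 0, 0, 0, 1], [0, 0, -0.12, 0, 0, 0, 1], [0, 0, -0.145, 0, 0, 0, 1], [0, 0, -0.158, 0, 0, 0, 1], [0, 0, -0.164, 0, 0, 0, 1], [0, 0, -0.164, 0, 0, 0, 1]],
], grip_force=30)

```text
time_s: 23.15
tcp_pos: [0.5552, 0.2867, 0.0581]
tcp_rot: [180.0, 0.0, 8.2]
force: [-0.4, 0.4, -0.7]
gripper_width: 0.0852
grip_force: 0.0
```

Call:
arm_command([
  [[0, 0, 0, 0, 0, 0, 0.8], [0, 0, 0, 0, 0, 0, 0.6], [0, 0, 0, 0, 0, 0, 0.4], [0, 0, 0, 0, 0, 0, 0.3], [0, 0, 0, 0, 0, 0, 0.3], [0, 0, 0, 0, 0, 0, 0.3], [0, 0, 0, 0, 0, 0, 0.3], [0, 0, 0, 0, 0, 0, 0.3]],
])

```text
time_s: 23.95
tcp_pos: [0.5566, 0.2877, 0.0602]
tcp_rot: [-180.0, -0.2, 8.2]
force: [-0.7, -0.6, 7.5]
gripper_width: 0.05
grip_force: 31.0
```

Call:
arm_command([
  [[0, 0, 0.005, 0, 0, 0, 0.3], [0, 0, 0.015, 0, 0, 0, 0.3], [0, 0, 0.035, 0, 0, 0, 0.3], [0, 0, 0.065, 0, 0, 0, 0.3], [0, 0, 0.105, 0, 0, 0, 0.3], [0, 0, 0.145, 0, 0, 0, 0.3], [0, 0, 0.18, 0, 0, 0, 0.3], [0, 0, 0.2, 0, 0, 0, 0.3]],
])

```text
time_s: 24.75
tcp_pos: [0.5565, 0.2877, 0.2631]
tcp_rot: [-179.9, -0.3, 8.2]
force: [-0.6, 0.4, -0.7]
gripper_width: 0.0497
grip_force: 31.3
```

```bash
python3 - <<'E'
from h import *
for n,f,b in(('top','top0.png',(430,240,515,345)),('side','side0.png',(335,160,410,205))):
    s=snap(n); i=cv2.imread('pics/'+f)[b[1]:b[3],b[0]:b[2]]
    i=cv2.resize(i,None,fx=4,fy=4,interpolation=2); g=cv2.GaussianBlur(i[:,:,2],(5,5),0)
    c0=tuple(int(4*x) for x in((472.5-b[0],285.5-b[1]) if n=='top' else (368-b[0],179-b[1])))
    m=cv2.floodFill(g.copy(),np.zeros((g.shape[0]+2,g.shape[1]+2),np.uint8),c0,0,14,14,cv2.FLOODFILL_FIXED_RANGE|cv2.FLOODFILL_MASK_ONLY|(255<<8))[2]
    c=max(cv2.findContours(m,0,2)[0],key=cv2.contourArea); e=cv2.fitEllipse(cv2.convexHull(c))
    u,v=(e[0][0]-1-1.5)/4+b[0],(e[0][1]-1-1.5)/4+b[1]; print(n,u,v,np.array(e[1])/4,onz(s,u,v,.035))
E
```

```text
Traceback (most recent call last):
cv2.error: OpenCV(4.12.0) /io/opencv/modules/imgproc/src/shapedescr.cpp:361: error: (-201:Incorrect size of input array) There should be at least 5 points to fit the ellipse in function 'fitEllipseNoDirect'
```

Call:
arm_command([
  [[0, -0.015, 0, 0, 0, 0, 0.3], [-0.003, -0.045, 0, 0, 0, 0, 0.3], [-0.006, -0.085, 0, 0, 0, 0, 0.3], [-0.01, -0.13, 0, 0, 0, 0, 0.3], [-0.013, -0.175, 0, 0, 0, 0, 0.3], [-0.016, -0.22, 0, 0, 0, 0, 0.3], [-0.019, -0.265, 0, 0, 0, 0, 0.3], [-0.022, -0.31, 0, 0, 0, 0, 0.3]],
])

```text
time_s: 25.6
tcp_pos: [0.5308, -0.0253, 0.2554]
tcp_rot: [-180.0, 0.3, 8.2]
force: [1.1, -0.8, -0.2]
gripper_width: 0.0496
grip_force: 31.4
```

```bash
python3 - <<'E'
from h import *
for n,f,b in(('top','top0.png',(430,240,515,345)),('side','side0.png',(335,160,410,205))):
    s=snap(n); i=cv2.imread('pics/'+f)[b[1]:b[3],b[0]:b[2]]
    i=cv2.resize(i,None,fx=4,fy=4,interpolation=2); g=cv2.GaussianBlur(i[:,:,2],(5,5),0)
    c0=tuple(int(4*x) for x in((472.5-b[0],285.5-b[1]) if n=='top' else (368-b[0],179-b[1])))
    for tol in(8,12,16,20):
        m=cv2.floodFill(g.copy(),np.zeros((g.shape[0]+2,g.shape[1]+2),np.uint8),c0,0,tol,tol,4|cv2.FLOODFILL_FIXED_RANGE|cv2.FLOODFILL_MASK_ONLY|(255<<8))[2][1:-1,1:-1].copy()
        c=max(cv2.findContours((m==255).astype(np.uint8),0,2)[0],key=cv2.contourArea)
        if len(c)<6: continue
        e=cv2.fitEllipse(cv2.convexHull(c))
        u,v=(e[0][0]-1.5)/4+b[0],(e[0][1]-1.5)/4+b[1]; print(n,tol,u,v,np.array(e[1])/4,onz(s,u,v,.035))
E
```

```text
top 8 472.7857360839844 286.68968200683594 [51.93409729 54.51916885] [ 0.51108739 -0.29415363  0.035     ]
top 12 472.86935806274414 286.6489791870117 [52.42060471 54.9315834 ] [ 0.51116559 -0.2943582   0.035     ]
top 16 472.9698181152344 286.6020278930664 [53.00961304 55.42264938] [ 0.5112551  -0.29460331  0.035     ]
top 20 473.07175064086914 286.50816345214844 [53.63162994 55.96213531] [ 0.511451   -0.29486777  0.035     ]
side 8 367.1856689453125 177.24444198608398 [20.31973457 37.42663956] [ 0.51514098 -0.29563426  0.035     ]
side 12 366.938419342041 177.50537490844727 [21.39504623 38.02985764] [ 0.51583611 -0.29411527  0.035     ]
side 16 368.4339790344238 179.32085800170898 [25.2496376  39.76430511] [ 0.51061029 -0.28518632  0.035     ]
side 20 368.4060707092285 179.2677402496338 [25.63682938 39.78934479] [ 0.51071299 -0.2854541   0.035     ]
```

Call:
arm_command([
  [[-0.003, -0.043, 0, 0, 0, 0, 0.3], [-0.006, -0.088, 0, 0, 0, 0, 0.3], [-0.01, -0.133, 0, 0, 0, 0, 0.3], [-0.013, -0.176, 0, 0, 0, 0, 0.3], [-0.016, -0.215, 0, 0, 0, 0, 0.3], [-0.018, -0.245, 0, 0, 0, 0, 0.3], [-0.02, -0.264, 0, 0, 0, 0, 0.3], [-0.0205, -0.2715, 0, 0, 0, 0, 0.3]],
])

```text
time_s: 26.5
tcp_pos: [0.5116, -0.2953, 0.2564]
tcp_rot: [-179.9, 0.1, 8.1]
force: [0.4, -1.3, -1.5]
gripper_width: 0.05
grip_force: 31.6
```

Call:
arm_command([
  [[0, 0, -0.02, 0, 0, 0, 0.3], [0, 0, -0.055, 0, 0, 0, 0.3], [0, 0, -0.095, 0, 0, 0, 0.3], [0, 0, -0.135, 0, 0, 0, 0.3], [0, 0, -0.17, 0, 0, 0, 0.3], [0, 0, -0.19, 0, 0, 0, 0.3], [0, 0, -0.199, 0, 0, 0, 0.3], [0, 0, -0.202, 0, 0, 0, 0.3]],
])

```text
time_s: 27.3
tcp_pos: [0.5123, -0.2929, 0.0553]
tcp_rot: [-179.9, 0.1, 8.2]
force: [-0.2, -0.0, 0.3]
gripper_width: 0.0497
grip_force: 31.6
```

Call:
arm_command([
  [[0, 0, -0.001, 0, 0, 0, 0.3], [0, 0, -0.002, 0, 0, 0, 0.3], [0, 0, -0.003, 0, 0, 0, 0.3], [0, 0, -0.003, 0, 0, 0, 0.3]],
])

```text
time_s: 27.7
tcp_pos: [0.5139, -0.2948, 0.0553]
tcp_rot: [179.9, -0.1, 8.2]
force: [-1.4, 1.7, 4.9]
gripper_width: 0.0499
grip_force: 32.0
```

Contact; release and rise, then check.

Call:
arm_command([
  [[0, 0, 0, 0, 0, 0, 0.65], [0, 0, 0, 0, 0, 0, 0.8], [0, 0, 0, 0, 0, 0, 1], [0, 0, 0, 0, 0, 0, 1], [0, 0, 0.01, 0, 0, 0, 1], [0, 0, 0.03, 0, 0, 0, 1], [0, 0, 0.07, 0, 0, 0, 1], [0, 0, 0.11, 0, 0, 0, 1]],
], grip_force=50)

```text
time_s: 28.5
tcp_pos: [0.5121, -0.294, 0.1641]
tcp_rot: [-179.9, 0.1, 8.2]
force: [-0.0, -0.7, 0.1]
gripper_width: 0.0855
grip_force: 0.0
```

Call:
arm_command([
  [[-0.005, 0.02, 0.04, 0, 0, 0, 1], [-0.015, 0.06, 0.07, 0, 0, 0, 1], [-0.026, 0.105, 0.09, 0, 0, 0, 1], [-0.038, 0.15, 0.09, 0, 0, 0, 1], [-0.049, 0.195, 0.09, 0, 0, 0, 1], [-0.06, 0.24, 0.09, 0, 0, 0, 1], [-0.069, 0.28, 0.09, 0, 0, 0, 1], [-0.0735, 0.3135, 0.09, 0, 0, 0, 1]],
])

```text
time_s: 29.3
tcp_pos: [0.4383, 0.021, 0.2542]
tcp_rot: [-180.0, -0.1, 8.2]
force: [-0.1, -1.0, -0.3]
gripper_width: 0.0853
grip_force: 0.0
```

```bash
python3 - <<'E'
from h import *
T=snap('top','t5.png');S=snap('side','s5.png')
print(read_state()['tcp_pos'])
cv2.imwrite('pics/g5.png',np.hstack([cv2.resize(T['frame'][240:340,430:520],(360,400),interpolation=2),cv2.resize(S['frame'][150:220,330:410],(400,400),interpolation=2)]))
f=T['frame'];m=(f[240:345,430:515].min(2)>150).astype(np.uint8)
g=cv2.medianBlur(f[:,:,1],3)[240:345,430:515]
C=cv2.HoughCircles(g,cv2.HOUGH_GRADIENT,1.,20,param1=80,param2=8,minRadius=10,maxRadius=15)
for x,y,r in C[0][:3]: print(x+430,y+240,r,onz(T,x+430,y+240,.08))
E
```

```text
[0.43852194 0.02234717 0.25413133]
479.5 283.5 11.6 [ 0.51272315 -0.29378612  0.08      ]
463.5 298.5 11.0 [ 0.48289323 -0.25415169  0.08      ]
445.5 308.5 10.9 [ 0.46443262 -0.21223242  0.08      ]
```

View pics/g5.png

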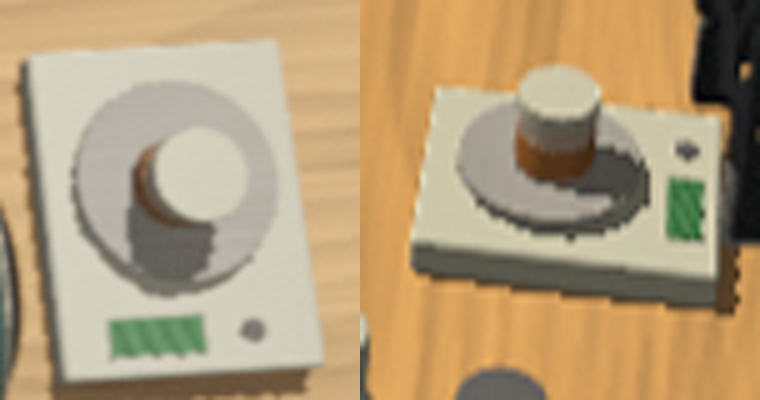

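Cup is centred on the plate (top crop 200,175), upright. Now the box goes back.

Call:
arm_command([
  [[0, 0, -0.03, 0, 0, 0, 1], [0, 0, -0.07, 0, 0, 0, 1], [0, 0, -0.105, 0, 0, 0, 1], [0, 0, -0.132, 0, 0, 0, 1], [0, 0, -0.147, 0, 0, 0, 1], [0, 0, -0.151, 0, 0, 0, 1], [0, 0, -0.151, 0, 0, 0, 0.6], [0, 0, -0.151, 0, 0, 0, 0.3]],
])

```text
time_s: 30.2
tcp_pos: [0.4405, 0.0187, 0.1036]
tcp_rot: [180.0, -0.1, 8.2]
force: [-0.6, 0.8, 0.7]
gripper_width: 0.0588
grip_force: 0.0
```

Call:
arm_command([
  [[0, 0, 0, 0, 0, 0, 0.2], [0, 0, 0, 0, 0, 0, 0.1], [0, 0, 0, 0, 0, 0, 0], [0, 0, 0, 0, 0, 0, 0], [0, 0, 0, 0, 0, 0, 0], [0, 0, 0, 0, 0, 0, 0], [0, 0, 0, 0, 0, 0, 0], [0, 0, 0, 0, 0, 0, 0]],
])

```text
time_s: 31.0
tcp_pos: [0.4402, 0.0191, 0.1032]
tcp_rot: [180.0, -0.1, 8.2]
force: [0.1, -0.2, 5.8]
gripper_width: 0.0128
grip_force: 50.0
```

Call:
arm_command([
  [[0, 0, 0.004, 0, 0, 0, 0], [0, 0, 0.012, 0, 0, 0, 0], [0, 0, 0.03, 0, 0, 0, 0], [0, 0, 0.06, 0, 0, 0, 0], [0, 0, 0.095, 0, 0, 0, 0], [0, 0, 0.128, 0, 0, 0, 0], [0, 0, 0.148, 0, 0, 0, 0], [0, 0, 0.156, 0, 0, 0, 0]],
])

```text
time_s: 31.8
tcp_pos: [0.4401, 0.0191, 0.2606]
tcp_rot: [180.0, -0.2, 8.2]
force: [0.2, -0.9, -4.1]
gripper_width: 0.0134
grip_force: 49.1
```

Call:
arm_command([
  [[0.002, 0.006, 0, 0, 0, 0, 0], [0.007, 0.022, 0, 0, 0, 0, 0], [0.015, 0.048, 0, 0, 0, 0, 0], [0.025, 0.082, 0, 0, 0, 0, 0], [0.037, 0.12, 0, 0, 0, 0, 0], [0.049, 0.158, 0, 0, 0, 0, 0], [0.061, 0.196, 0, 0, 0, 0, 0], [0.072, 0.234, 0, 0, 0, 0, 0]],
])

```text
time_s: 32.6
tcp_pos: [0.5101, 0.2546, 0.255]
tcp_rot: [179.9, 0.3, 8.2]
force: [0.2, -0.1, -4.6]
gripper_width: 0.0131
grip_force: 49.0
```

Call:
arm_command([
  [[0.011, 0.036, 0, 0, 0, 0, 0], [0.02, 0.066, 0, 0, 0, 0, 0], [0.027, 0.088, 0, 0, 0, 0, 0], [0.031, 0.1, 0, 0, 0, 0, 0], [0.033, 0.106, 0, 0, 0, 0, 0], [0.033, 0.106, -0.01, 0, 0, 0, 0], [0.033, 0.106, -0.035, 0, 0, 0, 0], [0.033, 0.106, -0.065, 0, 0, 0, 0]],
])

```text
time_s: 33.4
tcp_pos: [0.5449, 0.3582, 0.1935]
tcp_rot: [-180.0, -0.1, 8.1]
force: [-0.6, 0.7, -4.7]
gripper_width: 0.0131
grip_force: 49.1
```

Call:
arm_command([
  [[0, 0, -0.025, 0, 0, 0, 0], [0, 0, -0.041, 0, 0, 0, 0], [0, 0, -0.049, 0, 0, 0, 0], [0, 0, -0.052, 0, 0, 0, 0], [0, 0, -0.053, 0, 0, 0, 0], [0, 0, -0.054, 0, 0, 0, 0], [0, 0, -0.055, 0, 0, 0, 0], [0, 0, -0.055, 0, 0, 0, 0]],
])

```text
time_s: 34.2
tcp_pos: [0.5449, 0.3596, 0.1393]
tcp_rot: [-180.0, -0.1, 8.2]
force: [-0.0, -0.1, -3.7]
gripper_width: 0.0123
grip_force: 49.2
```

Call:
arm_command([
  [[0, 0, -0.001, 0, 0, 0, 0], [0, 0, -0.001, 0, 0, 0, 0], [0, 0, -0.0015, 0, 0, 0, 0], [0, 0, -0.002, 0, 0, 0, 0], [0, 0, -0.002, 0, 0, 0, 0]],
])

```text
time_s: 34.7
tcp_pos: [0.5451, 0.3597, 0.1393]
tcp_rot: [-179.9, -0.1, 8.2]
force: [-3.2, -1.8, 9.5]
gripper_width: 0.0126
grip_force: 50.9
```

Call:
arm_command([
  [[0, 0, 0.001, 0, 0, 0, 0.2], [0, 0, 0.001, 0, 0, 0, 0.4], [0, 0, 0.001, 0, 0, 0, 0.7], [0, 0, 0.001, 0, 0, 0, 1], [0, 0, 0.001, 0, 0, 0, 1], [0, 0, 0.015, 0, 0, 0, 1], [0, 0, 0.045, 0, 0, 0, 1], [0, 0, 0.09, 0, 0, 0, 1]],
])

```text
time_s: 35.5
tcp_pos: [0.5426, 0.358, 0.2245]
tcp_rot: [179.9, 0.3, 8.2]
force: [0.9, 0.6, 0.0]
gripper_width: 0.0853
grip_force: 0.0
```

Call:
arm_command([
  [[0.004, -0.02, 0.03, 0, 0, 0, 1], [0.012, -0.058, 0.045, 0, 0, 0, 1], [0.022, -0.105, 0.045, 0, 0, 0, 1], [0.032, -0.152, 0.045, 0, 0, 0, 1], [0.042, -0.2, 0.045, 0, 0, 0, 1], [0.052, -0.248, 0.045, 0, 0, 0, 1], [0.062, -0.295, 0.045, 0, 0, 0, 1], [0.07, -0.335, 0.045, 0, 0, 0, 1]],
])

```text
time_s: 36.3
tcp_pos: [0.6148, 0.0216, 0.2728]
tcp_rot: [180.0, -0.1, 8.1]
force: [0.4, 0.3, 0.3]
gripper_width: 0.0853
grip_force: 0.0
```

```bash
python3 - <<'E'
from h import *
T=snap('top','t6.png');S=snap('side','s6.png')
print(read_state()['tcp_pos'])
a=lambda f:cv2.resize(f[250:330,145:225],(320,320),interpolation=2); b=lambda f:cv2.resize(f[310:380,300:370],(240,240),interpolation=2)
t0=cv2.imread('pics/top0.png');s0=cv2.imread('pics/side0.png')
B=lambda f:cv2.copyMakeBorder(b(f),0,0,0,0,0)
cv2.imwrite('pics/g6.png',np.vstack([np.hstack([a(t0),a(T['frame'])]),cv2.resize(np.hstack([b(s0),b(S['frame'])]),(640,280))]))
E
```

```text
[0.61528219 0.01899484 0.27248325]
```

View pics/g6.png

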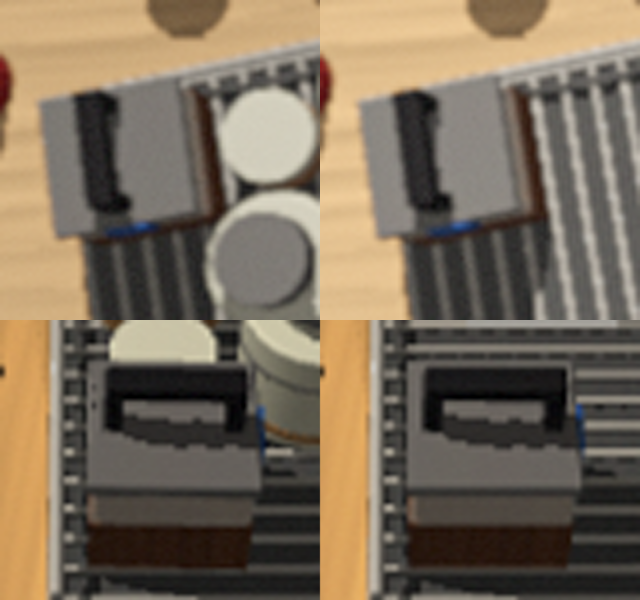

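Before/after pairs: the box at (130,165)/(450,165) top and side is back to within a pixel and square. Bottle next.

Call:
arm_command([
  [[0.004, -0.018, 0, 0, 0, 0, 1], [0.005, -0.023, -0.02, 0, 0, 0, 1], [0.005, -0.023, -0.06, 0, 0, 0, 1], [0.005, -0.023, -0.1, 0, 0, 0, 1], [0.005, -0.023, -0.135, 0, 0, 0, 1], [0.005, -0.023, -0.154, 0, 0, 0, 1], [0.005, -0.023, -0.16, 0, 0, 0, 1], [0.005, -0.023, -0.16, 0, 0, 0, 1]],
])

```text
time_s: 37.2
tcp_pos: [0.619, 0.0016, 0.1107]
tcp_rot: [-180.0, 0.1, 8.2]
force: [-0.2, -0.4, 0.1]
gripper_width: 0.0853
grip_force: 0.0
```

Call:
arm_command([
  [[0, 0, 0, 0, 0, 0, 0.6], [0, 0, 0, 0, 0, 0, 0.4], [0, 0, 0, 0, 0, 0, 0.2], [0, 0, 0, 0, 0, 0, 0.2], [0, 0, 0, 0, 0, 0, 0.2], [0, 0, 0, 0, 0, 0, 0.2], [0, 0, 0, 0, 0, 0, 0.2], [0, 0, 0, 0, 0, 0, 0.2]],
])

```text
time_s: 38.0
tcp_pos: [0.6209, 0.0011, 0.1133]
tcp_rot: [180.0, -0.2, 8.2]
force: [0.1, 0.3, 5.7]
gripper_width: 0.0406
grip_force: 51.2
```

Call:
arm_command([
  [[0, 0, 0.005, 0, 0, 0, 0.2], [0, 0, 0.015, 0, 0, 0, 0.2], [0, 0, 0.035, 0, 0, 0, 0.2], [0, 0, 0.065, 0, 0, 0, 0.2], [0, 0, 0.105, 0, 0, 0, 0.2], [0, 0, 0.145, 0, 0, 0, 0.2], [0, 0, 0.17, 0, 0, 0, 0.2], [0, 0, 0.177, 0, 0, 0, 0.2]],
])

```text
time_s: 38.8
tcp_pos: [0.6209, 0.001, 0.2927]
tcp_rot: [179.9, -0.4, 8.2]
force: [1.2, 0.2, -3.2]
gripper_width: 0.041
grip_force: 51.0
```

Call:
arm_command([
  [[-0.002, 0.008, 0, 0, 0, 0, 0.2], [-0.007, 0.028, 0, 0, 0, 0, 0.2], [-0.016, 0.06, 0, 0, 0, 0, 0.2], [-0.026, 0.1, 0, 0, 0, 0, 0.2], [-0.036, 0.14, 0, 0, 0, 0, 0.2], [-0.046, 0.18, 0, 0, 0, 0, 0.2], [-0.053, 0.206, 0, 0, 0, 0, 0.2], [-0.056, 0.219, 0, 0, 0, 0, 0.2]],
])

```text
time_s: 39.6
tcp_pos: [0.5605, 0.2224, 0.2847]
tcp_rot: [180.0, 0.3, 8.3]
force: [0.3, -0.8, -2.7]
gripper_width: 0.0406
grip_force: 51.4
```

Call:
arm_command([
  [[0, 0, -0.015, 0, 0, 0, 0.2], [0, 0, -0.045, 0, 0, 0, 0.2], [0, 0, -0.08, 0, 0, 0, 0.2], [0, 0, -0.11, 0, 0, 0, 0.2], [0, 0, -0.128, 0, 0, 0, 0.2], [0, 0, -0.137, 0, 0, 0, 0.2], [0, 0, -0.139, 0, 0, 0, 0.2], [0, 0, -0.14, 0, 0, 0, 0.2]],
])

```text
time_s: 40.4
tcp_pos: [0.5639, 0.2184, 0.1495]
tcp_rot: [179.9, -0.0, 8.1]
force: [-4.1, -2.2, 10.7]
gripper_width: 0.0405
grip_force: 52.7
```

Call:
arm_command([
  [[0, 0, -0.0005, 0, 0, 0, 0.2], [0, 0, -0.001, 0, 0, 0, 0.2], [0, 0, -0.001, 0, 0, 0, 0.2]],
])

```text
time_s: 40.7
tcp_pos: [0.5641, 0.2184, 0.1495]
tcp_rot: [179.9, -0.1, 8.1]
force: [-4.3, -2.2, 10.0]
gripper_width: 0.041
grip_force: 52.9
```

It touched while still settling (y about 2 mm off); lift a little, settle, and lower again.

Call:
arm_command([
  [[0, 0, 0.003, 0, 0, 0, 0.2], [0, 0, 0.006, 0, 0, 0, 0.2], [0, 0, 0.006, 0, 0, 0, 0.2], [0, 0, 0.006, 0, 0, 0, 0.2], [0, 0, 0.006, 0, 0, 0, 0.2], [0, 0, 0.004, 0, 0, 0, 0.2], [0, 0, 0.003, 0, 0, 0, 0.2], [0, 0, 0.002, 0, 0, 0, 0.2]],
])

```text
time_s: 41.5
tcp_pos: [0.5633, 0.2202, 0.1494]
tcp_rot: [180.0, 0.0, 8.2]
force: [-1.1, 0.3, 3.2]
gripper_width: 0.0409
grip_force: 52.0
```

Call:
arm_command([
  [[0, 0, -0.0005, 0, 0, 0, 0.2], [0, 0, -0.001, 0, 0, 0, 0.2], [0, 0, -0.001, 0, 0, 0, 0.2]],
])

```text
time_s: 41.8
tcp_pos: [0.5636, 0.2202, 0.1495]
tcp_rot: [-180.0, -0.1, 8.2]
force: [-2.8, -0.4, 5.0]
gripper_width: 0.0407
grip_force: 52.2
```

Call:
arm_command([
  [[0, 0, 0, 0, 0, 0, 0.5], [0, 0, 0, 0, 0, 0, 0.65], [0, 0, 0, 0, 0, 0, 0.85], [0, 0, 0, 0, 0, 0, 1], [0, 0, 0, 0, 0, 0, 1], [0, 0, 0.015, 0, 0, 0, 1], [0, 0, 0.04, 0, 0, 0, 1], [0, 0, 0.08, 0, 0, 0, 1]],
])

```text
time_s: 42.6
tcp_pos: [0.5616, 0.2195, 0.2271]
tcp_rot: [179.9, 0.3, 8.2]
force: [1.7, 0.1, -0.6]
gripper_width: 0.0853
grip_force: 0.0
```

Call:
arm_command([
  [[0, 0, 0.035, 0, 0, 0, 1], [-0.004, -0.025, 0.05, 0, 0, 0, 1], [-0.011, -0.07, 0.05, 0, 0, 0, 1], [-0.019, -0.117, 0.05, 0, 0, 0, 1], [-0.026, -0.163, 0.05, 0, 0, 0, 1], [-0.031, -0.195, 0.05, 0, 0, 0, 1], [-0.034, -0.21, 0.05, 0, 0, 0, 1], [-0.034, -0.21, 0.04, 0, 0, 0, 1]],
])

```text
time_s: 43.4
tcp_pos: [0.5305, 0.0086, 0.2708]
tcp_rot: [180.0, -0.3, 8.0]
force: [0.6, 1.2, -0.3]
gripper_width: 0.0853
grip_force: 0.0
```

Call:
arm_command([
  [[0, 0, -0.03, 0, 0, 0, 1], [0, 0, -0.07, 0, 0, 0, 1], [0, 0, -0.11, 0, 0, 0, 1], [0, 0, -0.145, 0, 0, 0, 1], [0, 0, -0.165, 0, 0, 0, 1], [0, 0, -0.174, 0, 0, 0, 1], [0, 0, -0.177, 0, 0, 0, 1], [0, 0, -0.177, 0, 0, 0, 1]],
])

```text
time_s: 44.2
tcp_pos: [0.53, 0.0108, 0.0918]
tcp_rot: [-180.0, -0.1, 8.2]
force: [0.3, -0.4, 0.4]
gripper_width: 0.0857
grip_force: 0.0
```

Call:
arm_command([
  [[0, 0, 0, 0, 0, 0, 0.6], [0, 0, 0, 0, 0, 0, 0.4], [0, 0, 0, 0, 0, 0, 0.2], [0, 0, 0, 0, 0, 0, 0.2], [0, 0, 0, 0, 0, 0, 0.2], [0, 0, 0, 0, 0, 0, 0.2], [0, 0, 0, 0, 0, 0, 0.2], [0, 0, 0, 0, 0, 0, 0.2]],
])

```text
time_s: 45.0
tcp_pos: [0.5305, 0.0102, 0.0928]
tcp_rot: [180.0, -0.1, 8.2]
force: [-0.6, 1.8, 5.6]
gripper_width: 0.0468
grip_force: 51.5
```

Call:
arm_command([
  [[0, 0, 0.005, 0, 0, 0, 0.2], [0, 0, 0.015, 0, 0, 0, 0.2], [0, 0, 0.035, 0, 0, 0, 0.2], [0, 0, 0.065, 0, 0, 0, 0.2], [0, 0, 0.105, 0, 0, 0, 0.2], [0, 0, 0.145, 0, 0, 0, 0.2], [0, 0, 0.175, 0, 0, 0, 0.2], [0, 0, 0.187, 0, 0, 0, 0.2]],
])

```text
time_s: 45.8
tcp_pos: [0.5309, 0.01, 0.2826]
tcp_rot: [179.9, -0.4, 8.2]
force: [0.2, -0.4, -2.9]
gripper_width: 0.0467
grip_force: 52.2
```

Call:
arm_command([
  [[-0.006, 0.01, 0, 0, 0, 0, 0.2], [-0.018, 0.033, 0.005, 0, 0, 0, 0.2], [-0.03, 0.07, 0.01, 0, 0, 0, 0.2], [-0.04, 0.112, 0.01, 0, 0, 0, 0.2], [-0.045, 0.157, 0.01, 0, 0, 0, 0.2], [-0.045, 0.202, 0.01, 0, 0, 0, 0.2], [-0.045, 0.243, 0.01, 0, 0, 0, 0.2], [-0.045, 0.267, 0.005, 0, 0, 0, 0.2]],
])

```text
time_s: 46.6
tcp_pos: [0.482, 0.2801, 0.2806]
tcp_rot: [-180.0, 0.2, 8.3]
force: [1.0, 0.4, -3.1]
gripper_width: 0.0467
grip_force: 52.5
```

Call:
arm_command([
  [[0, 0, -0.015, 0, 0, 0, 0.2], [0, 0, -0.045, 0, 0, 0, 0.2], [0, 0, -0.08, 0, 0, 0, 0.2], [0, 0, -0.115, 0, 0, 0, 0.2], [0, 0, -0.138, 0, 0, 0, 0.2], [0, 0, -0.146, 0, 0, 0, 0.2], [0, 0, -0.148, 0, 0, 0, 0.2], [0, 0, -0.148, 0, 0, 0, 0.2]],
])

```text
time_s: 47.4
tcp_pos: [0.4843, 0.2769, 0.1352]
tcp_rot: [180.0, 0.0, 8.2]
force: [-0.2, -0.1, -2.9]
gripper_width: 0.0464
grip_force: 52.7
```

Call:
arm_command([
  [[0, 0, 0, 0, 0, 0, 0.2], [0, 0, 0, 0, 0, 0, 0.2], [0, 0, -0.002, 0, 0, 0, 0.2], [0, 0, -0.004, 0, 0, 0, 0.2], [0, 0, -0.006, 0, 0, 0, 0.2], [0, 0, -0.007, 0, 0, 0, 0.2], [0, 0, -0.008, 0, 0, 0, 0.2], [0, 0, -0.008, 0, 0, 0, 0.2]],
])

```text
time_s: 48.2
tcp_pos: [0.4848, 0.2774, 0.1289]
tcp_rot: [-180.0, -0.0, 8.2]
force: [-3.2, -1.1, 5.8]
gripper_width: 0.0462
grip_force: 53.9
```

Contact; release, back off and compare with the start.

Call:
arm_command([
  [[0, 0, 0, 0, 0, 0, 0.5], [0, 0, 0, 0, 0, 0, 0.65], [0, 0, 0, 0, 0, 0, 0.85], [0, 0, 0, 0, 0, 0, 1], [0, 0, 0, 0, 0, 0, 1], [0, 0, 0.015, 0, 0, 0, 1], [0, 0, 0.04, 0, 0, 0, 1], [0, 0, 0.08, 0, 0, 0, 1]],
])

```text
time_s: 49.0
tcp_pos: [0.4826, 0.2762, 0.2063]
tcp_rot: [179.9, 0.3, 8.2]
force: [-0.0, 0.7, 0.5]
gripper_width: 0.0855
grip_force: 0.0
```

Call:
arm_command([
  [[0, 0, 0.04, 0, 0, 0, 1], [0, -0.02, 0.07, 0, 0, 0, 1], [0, -0.06, 0.09, 0, 0, 0, 1], [0, -0.105, 0.09, 0, 0, 0, 1], [0, -0.15, 0.09, 0, 0, 0, 1], [0, -0.195, 0.09, 0, 0, 0, 1], [0, -0.24, 0.09, 0, 0, 0, 1], [0, -0.27, 0.09, 0, 0, 0, 1]],
])

```text
time_s: 49.8
tcp_pos: [0.4841, 0.0045, 0.2988]
tcp_rot: [179.9, -0.1, 8.1]
force: [0.2, 1.4, 0.1]
gripper_width: 0.0854
grip_force: 0.0
```

```bash
python3 - <<'E'
from h import *
T=snap('top','t7.png');S=snap('side','s7.png')
a=lambda f:cv2.resize(f[245:365,145:295],(375,300),interpolation=2); b=lambda f:cv2.resize(f[250:390,290:430],(375,300),interpolation=2)
t0=cv2.imread('pics/top0.png');s0=cv2.imread('pics/side0.png')
cv2.imwrite('pics/g7.png',np.vstack([np.hstack([a(t0),a(T['frame'])]),np.hstack([b(s0),b(S['frame'])])]))
# cap shifts by template match
for n,i,s,z,(u,v,r) in(('jarT',t0,T,.158,(210,314,16)),('botT',t0,T,.18,(235,271,14)),('boxT',t0,T,.16,(168,287,20)),('jarS',s0,S,.158,(372,297,13)),('botS',s0,S,.18,(337,263,12)),('boxS',s0,S,.16,(338,332,18))):
    k=cv2.resize(i[v-r:v+r,u-r:u+r],None,fx=4,fy=4,interpolation=2); w=cv2.resize(s['frame'][v-r-5:v+r+5,u-r-5:u+r+5],None,fx=4,fy=4,interpolation=2)
    x=cv2.minMaxLoc(cv2.matchTemplate(w,k,cv2.TM_CCOEFF_NORMED)); d=(np.array(x[3])-20)/4
    print(n,round(x[1],3),d,((onz(s,u+d[0],v+d[1],z)-onz(s,u,v,z))*1000).round(1)[:2])
E
```

```text
jarT 0.991 [ 0.  -0.5] [ 1. -0.]
botT 0.971 [0.25 0.  ] [-0.  -0.5]
boxT 0.996 [ 0.   -0.25] [ 0.5 -0. ]
jarS 0.994 [-0.25  0.  ] [0.5 0.1]
botS 1.0 [0. 0.] [0. 0.]
boxS 0.613 [-0.25  0.  ] [0.5 0.1]
```

View pics/g7.png

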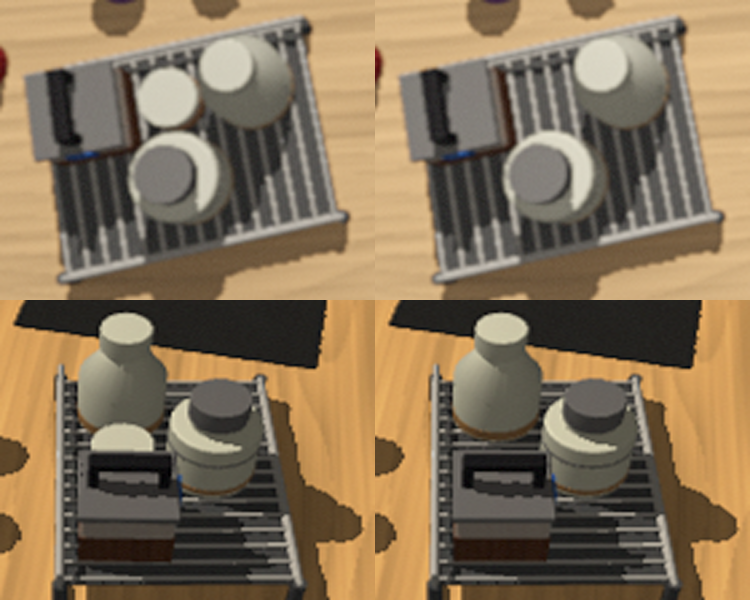

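The before and after pairs show jar, bottle and box within about 1 mm of where they started, all upright. Handing in.

```bash
python3 -c "
from h import *
print(hand_in())"
```

```text
the job is handed in; nothing more can be done
None
```

The larva cup stands in the middle of the scale plate, and the jar, bottle and box are back upright on the rack within about 1 mm of where they started; the job was handed in at about 50 s of the 144 s allowed.

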